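# Put the clean laboratory bottles back on their stand in order of size

## Robot

A 6-joint arm with a two-finger parallel gripper is mounted at the origin on the work surface. World frame = base frame: x ahead of the robot, y to its left, z up, the work surface at z = 0. Lengths are in m, angles in rad, forces in N, time in s.
With the tool pointing down it reaches from about 0.425 to 0.95 m from the base axis. Payload 3.5 kg.
Tool frame: the origin (TCP) lies midway between the tips of the shut fingers; the grasp point (between the pads) lies 19 mm behind it; z points along the fingers, y is the direction in which the jaws open and shut (so a half turn about z gives the same grasp; the last joint's range is limited). The gripper opens to 85 mm and grips with 20 to 120 N. Pads are 22 mm wide; open, the fingers measure 114 mm over their backs; the gripper's body (76 mm by 85 mm) begins 54 mm behind the grasp point. The pads swing forward as they close: fully open they stand 13 mm farther back than shut.
Start: joints at [-1.364, 0.286, 1.577, -0, 1.279, -0.15], TCP at [0.236, -0.632, 0.231] pointing down, gripper open.
Joint ranges: [-2.77, 2.77], [-0.9, 2.22], [0.21, 2.48], [-1.53, 4.67], [0.24, 2.81], [-2.84, 2.84]. Speed limits (rad/s): [2.79, 2.79, 3.14, 3.14, 3.14, 3.14].

## Interface

Orientations are given as a unit quaternion [x, y, z, w].
In Python, from plant import * gives the robot as it stands.
- The arm moves only by the shell command python3 -m jog 'ROWS' [FORCE]. ROWS is a JSON object of lists of equal length, an entry for each row: "travel": the shift along the world's x, y, z in mm, a list of three; "dr": the turn, a rotation vector about the world's x, y, z in degrees, a list of three; "jaw": the closure in counts, from 0 (fully open) to 255 (shut). In form: {"travel": [[x, y, z], ...], "dr": [[wx, wy, wz], ...], "jaw": [jaw, ...]}. A call has 1 to 5 rows; each row shifts and turns the commanded pose from where the row before left it; what a row does not reach is not made up. A row lasts 1/12 s, in which the tool goes at most 41.7 mm and 7.16 degrees, less where a joint would pass 70% of its speed; a pose out of reach is approached as far as the arm can. A call is refused whole if a number of a shift passes 41.7 or a number of a turn 7.16, either way. A call with a gripper value outside its range is refused whole. The fingers move at their own pace and stop on an object; FORCE is the grip in N (left out, the last holds). Time passes only in rows, so rows that do not move let the fingers close. It gives the time, the measured TCP pose, the force and the opening at its end, in the units of the state.
- get_state(): the state, without advancing time (a new reading comes with each control period).
- read_camera(name): name is "scene" or "top"; returns the picture (480x640x3 uint8, red, green, blue); there is no depth.
- camera_info(name): a dict with "K" (3x3 intrinsics, pixels), "k1" (the pictures are not rectified: a ray, as slopes to the right and down, at radius r is drawn at 1 + k1 r^2 times it, then the intrinsics apply), "R" (3x3) and "t" (3): a world point X has camera coordinates R X + t. Camera axes: x right, y down, z forward; pixel columns grow to the right and rows downward; lengths in m; the calibration is good to about 2 mm. A picture is of the moment at which its call begins. camera_info takes no time and is no camera call.
- sign_off(): hands the job in, once; it reports no verdict.
The state is a dict: "time": time; "qpos": joint angles; "dq": joint speeds; "joint_efforts": joint torques, N m; "eef_pos": TCP position; "tcp_rot": TCP orientation; "contact_force": force on the tool from outside, world axes, zero at the start; "wrist_torque": the same for the moment, N m; "opening": opening from 0.0 (shut) to 1.0 (fully open).
Only numpy, scipy, OpenCV 4.12 (cv2) and the standard library are available. Lean on these libraries where they do the work, as an engineer would, in place of code of your own. Each camera call takes 0.05 s, during which the arm holds its last target. There are 200 camera calls.

## Task

Put the four clean brown glass bottles away on the white bottle stand in order of size: the largest on the pad beside the green bookend, then each next smaller one on the next pad along, so that the smallest ends up beside the mortar. Stand each bottle upright in the middle of its own pad and set it down gently, it is glass; do not tip any bottle over, and leave the mortar where it is.

Things in the scene. Friction and masses are not known exactly. Their poses are not given: they have to be found in the camera images.
- bottle_25: The smallest and shortest of four loose, empty brown glass bottles with blue screw caps: body 36 mm across, 74 mm tall in all; the round cap is 33 mm across and takes up the top 22 mm, a narrower neck below it. About 50 g. Origin at the centre of its underside, z up. Starts upright on the bench (z = 0), on the pale mat between robot and bottle stand.
- bottle_50: The second smallest of four loose, empty brown glass bottles with blue screw caps: body 46 mm across, 91 mm tall in all; the round cap is 43 mm across and takes up the top 25 mm, a narrower neck below it. About 80 g. Origin at the centre of its underside, z up. Starts upright on the bench (z = 0), on the pale mat between robot and bottle stand.
- bottle_100: The second largest of four loose, empty brown glass bottles with blue screw caps: body 56 mm across, 105 mm tall in all; the round cap is 54 mm across and takes up the top 26 mm, a narrower neck below it. About 130 g. Origin at the centre of its underside, z up. Starts upright on the bench (z = 0), on the pale mat between robot and bottle stand.
- bottle_250: The largest and tallest of four loose, empty brown glass bottles with blue screw caps: body 70 mm across, 143 mm tall in all; the round cap is 54 mm across and takes up the top 26 mm, a narrower neck below it. About 250 g. Origin at the centre of its underside, z up. Starts upright on the bench (z = 0), on the pale mat between robot and bottle stand.
- pad_a: One of four like round dark rubber pads, 78 mm across, 2 mm thick, fixed in a straight row, 105 mm apart, on a low white bottle stand (120 mm deep, 580 mm long, top 30 mm above the bench). Which letter has which place changes from start to start. Origin at the centre of the pad's underside (2 mm below its top), its y axis along the row.
- pad_b: One of four like round dark rubber pads, 78 mm across, 2 mm thick, fixed in a straight row, 105 mm apart, on a low white bottle stand (120 mm deep, 580 mm long, top 30 mm above the bench). Which letter has which place changes from start to start. Origin at the centre of the pad's underside (2 mm below its top), its y axis along the row.
- pad_c: One of four like round dark rubber pads, 78 mm across, 2 mm thick, fixed in a straight row, 105 mm apart, on a low white bottle stand (120 mm deep, 580 mm long, top 30 mm above the bench). Which letter has which place changes from start to start. Origin at the centre of the pad's underside (2 mm below its top), its y axis along the row.
- pad_d: One of four like round dark rubber pads, 78 mm across, 2 mm thick, fixed in a straight row, 105 mm apart, on a low white bottle stand (120 mm deep, 580 mm long, top 30 mm above the bench). Which letter has which place changes from start to start. Origin at the centre of the pad's underside (2 mm below its top), its y axis along the row.
- bookend: Green painted steel bookend fixed at one end of the bottle stand, in line with the row of pads, 87 mm from the centre of the nearest pad; it may be at the left or the right end. Upright plate 90 mm deep, 5 mm thick, 100 mm tall, on a 50 mm wide foot. Origin at the centre of its underside, on the stand's board.
- mortar: White porcelain mortar, 82 mm across and 49 mm high, with its pestle lying in it (up to 78 mm high at the pestle's end, which points away from the robot). Loose, standing at the end of the stand that has no bookend, 87 mm from the nearest pad's centre. To be left alone. Origin at the centre of its underside.
There are look-alikes about, which are no part of the job. What is shaped like the bottle_25 but black is not meant.

How it is judged:
At the end, for the whole second after the job is handed in: All four bottles stand upright (within 0.08 rad), released and at rest on the stand, each centred within 12 mm on a pad of its own, in falling order of size from the bookend to the mortar: largest nearest to the bookend, smallest nearest to the mortar. The mortar has moved less than 20 mm ((horizontal distance between bottle_250 and pad_a below 0.012 m or horizontal distance between bottle_250 and pad_b below 0.012 m or horizontal distance between bottle_250 and pad_c below 0.012 m or horizontal distance between bottle_250 and pad_d below 0.012 m) and height (world z) of bottle_250 between 0.029 and 0.037 m and angle between each of bottle_250, bottle_100, bottle_50, bottle_25's own z axis and vertical below 0.08 rad and linear speed of each of bottle_250, bottle_100, bottle_50, bottle_25 below 0.02 m/s and horizontal distance between bottle_250 and bookend between 0.0575 and 0.1175 m and (horizontal distance between bottle_100 and pad_a below 0.012 m or horizontal distance between bottle_100 and pad_b below 0.012 m or horizontal distance between bottle_100 and pad_c below 0.012 m or horizontal distance between bottle_100 and pad_d below 0.012 m) and height (world z) of bottle_100 between 0.029 and 0.037 m and horizontal distance between bottle_100 and bookend between 0.1625 and 0.2225 m and (horizontal distance between bottle_50 and pad_a below 0.012 m or horizontal distance between bottle_50 and pad_b below 0.012 m or horizontal distance between bottle_50 and pad_c below 0.012 m or horizontal distance between bottle_50 and pad_d below 0.012 m) and height (world z) of bottle_50 between 0.029 and 0.037 m and horizontal distance between bottle_50 and bookend between 0.2675 and 0.3275 m and (horizontal distance between bottle_25 and pad_a below 0.012 m or horizontal distance between bottle_25 and pad_b below 0.012 m or horizontal distance between bottle_25 and pad_c below 0.012 m or horizontal distance between bottle_25 and pad_d below 0.012 m) and height (world z) of bottle_25 between 0.029 and 0.037 m and horizontal distance between bottle_25 and bookend between 0.3725 and 0.4325 m and distance of mortar from where it was at the start of the episode below 0.02 m); the robot touches nothing.
It fails at once if a bottle is tipped over (angle between any of bottle_25, bottle_50, bottle_100, bottle_250's own z axis and vertical above 0.6 rad).
It fails at once if the mortar is pushed away from its place (distance of mortar from where it was at the start of the episode above 0.02 m).
It fails at once if a bottle is dropped from more than about 30 mm, or knocked flying: it moves at over 0.8 m/s while the fingers do not hold it ((linear speed of bottle_25 above 0.8 m/s and contact force between bottle_25 and the fingers below 0.05 N) or (linear speed of bottle_50 above 0.8 m/s and contact force between bottle_50 and the fingers below 0.05 N) or (linear speed of bottle_100 above 0.8 m/s and contact force between bottle_100 and the fingers below 0.05 N) or (linear speed of bottle_250 above 0.8 m/s and contact force between bottle_250 and the fingers below 0.05 N)).
It fails at once if a bottle is slammed onto a pad (more than 80 N) (contact force between any of bottle_25, bottle_50, bottle_100, bottle_250 and pad_a above 80 N or contact force between any of bottle_25, bottle_50, bottle_100, bottle_250 and pad_b above 80 N or contact force between any of bottle_25, bottle_50, bottle_100, bottle_250 and pad_c above 80 N or contact force between any of bottle_25, bottle_50, bottle_100, bottle_250 and pad_d above 80 N).
It also fails if it takes over 128 s, if anything falls off the work surface, if the arm or the gripper's body presses on something with over 40 N, if the wrist force passes 120 N, or if a joint passes its speed limit or range.

## Working session

There is one attempt and no reset: what is moved stays moved. The work goes in short steps, Python scripts to look and compute and a shell command to move; the robot and the scene stay as the last step left them, time stands still between calls to the robot, and variables do not carry over. Pictures are saved under pics/ and viewed, about 12 in all and at most 16, crops included, and the job is handed in when it is done.

```bash
ls; mkdir -p pics; python3 - <<'E'
from plant import *
import cv2
for n in ("scene","top"):
    im=read_camera(n); cv2.imwrite(f"pics/{n}0.png",im[:,:,::-1])
    c=camera_info(n); print(n,c)
print(get_state())
E
```

```text
pics
scene {'K': array([[462.09528665,   0.        , 318.03511732],
       [  0.        , 462.09528665, 248.70067438],
       [  0.        ,   0.        ,   1.        ]]), 'k1': -0.010027870665346359, 'R': array([[-0.25368707,  0.96714892,  0.01630448],
       [ 0.79799035,  0.21878298, -0.56155624],
       [-0.54667565, -0.12944874, -0.82727792]]), 't': array([ 0.136108  , -0.39531228,  1.33730681])}
top {'K': array([[548.72790989,   0.        , 317.77200677],
       [  0.        , 548.72790989, 238.06375509],
       [  0.        ,   0.        ,   1.        ]]), 'k1': -0.07969462716975795, 'R': array([[ 0.01462493, -0.99966433,  0.02138562],
       [-0.99620233, -0.01640357, -0.08550929],
       [ 0.08583139, -0.02005384, -0.99610783]]), 't': array([-0.00839803,  0.57438148,  0.94237218])}
{'time': 0.1, 'qpos': array([-1.36398030e+00,  2.87127192e-01,  1.57803072e+00, -1.55867945e-05,
        1.27861611e+00, -1.49983162e-01]), 'dq': array([ 2.06431307e-04, -2.21771654e-03, -3.81822874e-03,  7.18412465e-04,
       -1.27972987e-03,  9.00698534e-05]), 'joint_efforts': array([ 9.05727666e-04, -4.07292795e+01, -2.93699062e+01, -1.12215532e-04,
        3.38876569e-03,  2.04135102e-05]), 'eef_pos': array([ 0.23567248, -0.63188321,  0.23005202]), 'tcp_rot': array([ 9.84127967e-01,  1.77456909e-01, -3.84469069e-05, -1.09003500e-03]), 'contact_force': array([ 0.32280819, -0.22259092,  0.04876908]), 'wrist_torque': array([-0.00490875,  0.07031971,  0.01728297]), 'opening': 0.9956955759811399}
```

View pics/scene0.png

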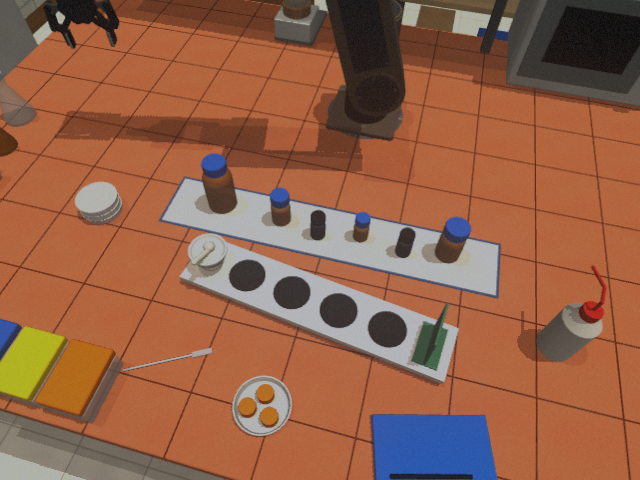

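View pics/top0.png

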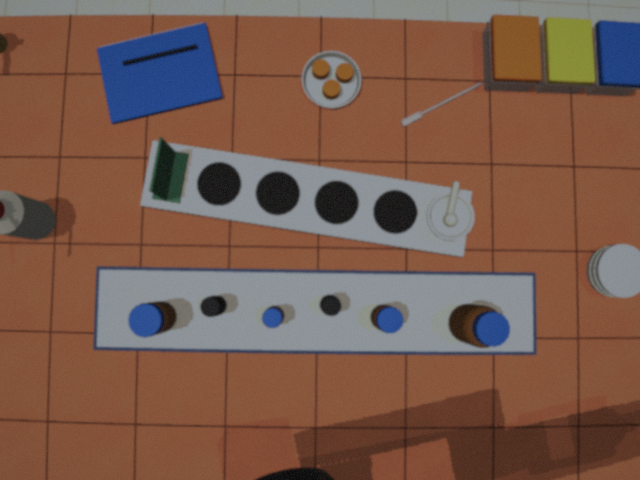

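```bash
cat > h.py <<'E'
from plant import *
import numpy as np, cv2
def ray(n,uv):
    c=camera_info(n); K=c["K"]
    d=np.array([[ (uv[0]-K[0,2])/K[0,0], (uv[1]-K[1,2])/K[1,1] ]])
    p=d[0].copy()
    for _ in range(20): p=d[0]/(1+c["k1"]*(p@p))
    R=c["R"]; return -R.T@c["t"], R.T@np.array([*p,1])
def onz(n,uv,z):
    o,v=ray(n,uv); return o+v*(z-o[2])/v[2]
def proj(n,X):
    c=camera_info(n); p=c["R"]@np.array(X)+c["t"]; p=p[:2]/p[2]; p=p*(1+c["k1"]*(p@p))
    return c["K"][:2,:2]@p+c["K"][:2,2]
def blobs(im,kind,amin=80):
    h=cv2.cvtColor(im,cv2.COLOR_RGB2HSV)
    if kind=="blue": m=cv2.inRange(h,(105,130,50),(125,255,255))
    else: m=cv2.inRange(h,(0,0,0),(180,255,75))
    cs,_=cv2.findContours(m,cv2.RETR_EXTERNAL,cv2.CHAIN_APPROX_NONE)
    out=[]
    for c in cs:
        a=cv2.contourArea(c)
        if a>amin:
            M=cv2.moments(c); out.append((M["m10"]/a,M["m01"]/a,a,cv2.boundingRect(c)))
    return out
B={"25":(.074,.022),"50":(.091,.025),"100":(.105,.026),"250":(.143,.026)}
E
python3 - <<'E'
from h import *
np.set_printoptions(precision=4,suppress=True)
ap={"top":{"25":(273,317),"50":(388,318),"100":(146,319),"250":(490,328)},"scene":{"25":(362,219),"50":(280,196),"100":(456,230),"250":(214,165)}}
pp={"top":[(219,184),(278,193),(337,202),(396,212)],"scene":[(387,329),(338,310),(291,292),(247,275)]}
for n in ("top","scene"):
    im=read_camera(n)
    bl=blobs(im,"blue")
    for k,uv in ap[n].items():
        b=min(bl,key=lambda b:np.hypot(b[0]-uv[0],b[1]-uv[1])); h,c=B[k]
        print(n,k,np.round(b[:3],1),b[3],onz(n,b[:2],h-c/2))
    bl=blobs(im,"dark",300)
    for uv in pp[n]:
        b=min(bl,key=lambda b:np.hypot(b[0]-uv[0],b[1]-uv[1]))
        print(n,"pad",np.round(b[:3],1),b[3],onz(n,b[:2],.032))
E
```

```text
top 25 [272.2 317.1 257. ] (263, 308, 19, 19) [0.4372 0.0756 0.063 ]
top 50 [389.1 319.3 476. ] (377, 307, 26, 25) [ 0.4371 -0.1183  0.0785]
top 100 [145.8 319.5 819. ] (129, 304, 34, 32) [0.4314 0.2791 0.092 ]
top 250 [491.  328.4 898. ] (473, 312, 36, 34) [ 0.4272 -0.2721  0.13  ]
top pad [ 218.6  183.4 1342.5] (198, 163, 43, 42) [0.6676 0.1769 0.032 ]
top pad [ 277.3  192.7 1350.5] (256, 172, 43, 42) [0.6528 0.0731 0.032 ]
top pad [ 336.2  202.2 1343.5] (315, 182, 43, 42) [ 0.6378 -0.0309  0.032 ]
top pad [ 394.9  211.5 1349. ] (374, 191, 43, 42) [ 0.6231 -0.1347  0.032 ]
scene 25 [362.6 217.6 102. ] (356, 213, 14, 11) [0.4314 0.0751 0.063 ]
scene 50 [279.1 194.9 181. ] (270, 188, 19, 15) [ 0.4303 -0.121   0.0785]
scene 100 [458.  226.8 336.5] (446, 217, 25, 20) [0.4243 0.2802 0.092 ]
scene 250 [213.  162.3 287. ] (202, 154, 24, 18) [ 0.4196 -0.2766  0.13  ]
scene pad [387.  329.  990.5] (369, 312, 37, 35) [0.6702 0.1768 0.032 ]
scene pad [338.1 310.3 925. ] (320, 294, 37, 34) [0.6553 0.073  0.032 ]
scene pad [291.5 292.3 864. ] (274, 277, 36, 32) [ 0.6405 -0.0306  0.032 ]
scene pad [246.8 275.3 797.5] (230, 260, 35, 31) [ 0.6258 -0.1343  0.032 ]
```

```bash
python3 - <<'E'
from h import *
np.set_printoptions(precision=4,suppress=True)
for n,d in {"top":{"25":(272.2,317.1),"50":(389.1,319.3),"100":(145.8,319.5),"250":(491,328.4)},"scene":{"25":(362.6,217.6),"50":(279.1,194.9),"100":(458,226.8),"250":(213,162.3)}}.items():
    print(n,-camera_info(n)["R"].T@camera_info(n)["t"])
    for k,uv in d.items(): print(n,k,onz(n,np.array(uv)+0,B[k][0]))
E
python3 -m jog '{"travel":[[20,10,10],[30,20,10],[30,30,10],[30,30,10],[30,40,0]],"dr":[[0,0,-7],[0,0,-7],[0,0,-7],[0,0,-7],[0,0,-7]],"jaw":[0,0,0,0,0]}' 60
```

```text
top [0.4914 0.0199 0.988 ]
top 25 [0.4379 0.0749 0.074 ]
top 50 [ 0.4378 -0.1164  0.091 ]
top 100 [0.4322 0.2754 0.105 ]
top 250 [ 0.4281 -0.2678  0.143 ]
scene [1.0811 0.128  0.8821]
scene 25 [0.4402 0.0758 0.074 ]
scene 50 [ 0.4403 -0.1171  0.091 ]
scene 100 [0.4351 0.2778 0.105 ]
scene 250 [ 0.4311 -0.2696  0.143 ]
time: 0.62
eef_pos: [0.3697, -0.5118, 0.2728]
tcp_rot: [0.992, -0.13, 0.001, 0.002]
contact_force: [0.7, -0.0, -0.0]
opening: 0.999
```

```bash
python3 -c "
from plant import *
s=get_state();print(s['qpos'],s['eef_pos'])"
```

```text
[-1.10575382e+00  1.60565785e-01  1.64918793e+00  2.66994693e-04
  1.32762863e+00  7.25798601e-01] [ 0.36973744 -0.51176746  0.27278435]
```

```bash
python3 -m jog '{"travel":[[4,16,0],[4,16,0],[4,16,0],[4,16,0],[4,16,0]],"dr":[[0,0,7],[0,0,7],[0,0,7],[0,0,7],[0,0,7]],"jaw":[0,0,0,0,0]}'
python3 -m jog '{"travel":[[4,16,0],[4,16,0],[4,16,0],[4,16,0],[4,16,0]],"dr":[[0,0,7],[0,0,7],[0,0,7],[0,0,7],[0,0,7]],"jaw":[0,0,0,0,0]}'
python3 -m jog '{"travel":[[4,16,0],[4,16,0],[4,16,0],[4,16,0],[4,16,0]],"dr":[[0,0,7],[0,0,7],[0,0,7],[0,0,6],[0,0,0]],"jaw":[0,0,0,0,0]}'
python3 -m jog '{"travel":[[0,0,0],[0,0,0]],"dr":[[0,0,0],[0,0,0]],"jaw":[0,0]}'
python3 -c "
from plant import *
from scipy.spatial.transform import Rotation as R
import numpy as np
s=get_state();print(s['qpos'],s['eef_pos'],R.from_quat(s['tcp_rot']).as_matrix())"
```

```text
time: 1.03
eef_pos: [0.3883, -0.4307, 0.2702]
tcp_rot: [0.984, 0.181, -0.0, -0.0]
contact_force: [-0.4, -0.1, 1.0]
opening: 1.0
time: 1.45
eef_pos: [0.4081, -0.3508, 0.2702]
tcp_rot: [0.884, 0.468, -0.0, -0.0]
contact_force: [0.1, 0.7, 0.4]
opening: 0.997
time: 1.87
eef_pos: [0.4281, -0.2709, 0.2703]
tcp_rot: [0.751, 0.66, 0.0, -0.0]
contact_force: [0.7, -0.5, -0.9]
opening: 1.005
time: 2.03
eef_pos: [0.4282, -0.2713, 0.2704]
tcp_rot: [0.752, 0.659, -0.0, 0.0]
contact_force: [-0.0, -0.5, -0.2]
opening: 1.003
[-7.64981199e-01 -1.20438542e-01  1.93898672e+00 -3.58352566e-04
  1.32274737e+00 -6.34257838e-01] [ 0.42821672 -0.27133071  0.27042859] [[ 1.30264181e-01  9.91479320e-01 -2.62284703e-05]
 [ 9.91479216e-01 -1.30264179e-01 -4.56366562e-04]
 [-4.55894639e-04  3.34432332e-05 -9.99999896e-01]]
```

```bash
python3 -m jog '{"travel":[[1.4,2.6,-35],[0,0,-35],[0,0,-35],[0,0,-30],[0,0,-20]],"dr":[[0,0,0],[0,0,0],[0,0,0],[0,0,0],[0,0,0]],"jaw":[0,0,0,0,0]}' 40
python3 -m jog '{"travel":[[0,0,-10],[0,0,0],[0,0,0]],"dr":[[0,0,0],[0,0,0],[0,0,0]],"jaw":[0,0,0]}'
python3 - <<'E'
from h import *
t=read_camera("top")[230:430,400:640]; s=read_camera("scene")[90:290,130:370]
cv2.imwrite("pics/g1.png",cv2.resize(np.hstack([t,s])[:,:,::-1],(800,333)))
E
```

```text
time: 2.45
eef_pos: [0.4278, -0.2688, 0.1118]
tcp_rot: [0.753, 0.659, -0.0, -0.002]
contact_force: [1.0, 0.0, -0.2]
opening: 1.002
time: 2.7
eef_pos: [0.4297, -0.27, 0.1059]
tcp_rot: [0.752, 0.659, -0.0, 0.0]
contact_force: [0.0, 0.2, -0.1]
opening: 1.0
```

View pics/g1.png

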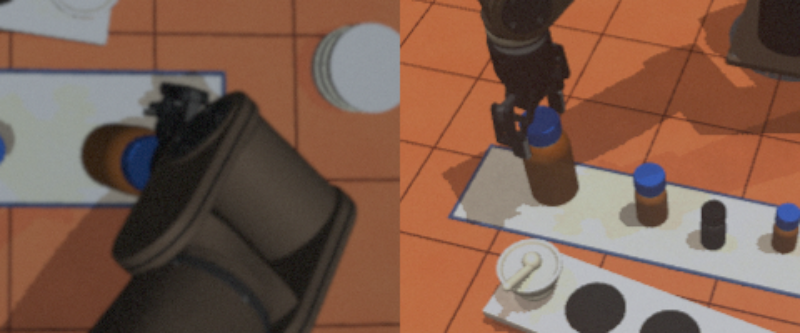

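```bash
python3 - <<'E'
from h import *
c=np.array([.4297,-.27,.119])
for d in (c+[.05,-.0066,0],c+[-.05,.0066,0],[.4296,-.2687,.13]):
    p=proj("scene",d); print((p-[130,90])*800/480)
E
```

```text
[122.4882082  158.19713284]
[159.52420969 107.92902868]
[141.03465741 126.77866665]
```

```bash
python3 -m jog '{"travel":[[0,0,0],[0,0,0],[0,0,0],[0,0,0],[0,0,0]],"dr":[[0,0,0],[0,0,0],[0,0,0],[0,0,0],[0,0,0]],"jaw":[60,80,100,255,255]}' 40
python3 -m jog '{"travel":[[0,0,0],[0,0,0],[0,0,0],[0,0,0],[0,0,0]],"dr":[[0,0,0],[0,0,0],[0,0,0],[0,0,0],[0,0,0]],"jaw":[255,255,255,255,255]}'
python3 -m jog '{"travel":[[0,0,5],[0,0,10],[0,0,10],[0,0,0],[0,0,0]],"dr":[[0,0,0],[0,0,0],[0,0,0],[0,0,0],[0,0,0]],"jaw":[255,255,255,255,255]}'
python3 - <<'E'
from h import *
t=read_camera("top")[230:430,400:640]; s=read_camera("scene")[90:290,130:370]
cv2.imwrite("pics/g2.png",cv2.resize(np.hstack([t,s])[:,:,::-1],(800,333)))
E
```

```text
time: 3.22
eef_pos: [0.4299, -0.2698, 0.107]
tcp_rot: [0.752, 0.659, -0.0, 0.001]
contact_force: [-2.7, 0.4, 6.4]
opening: 0.624
time: 3.63
eef_pos: [0.4299, -0.2698, 0.1069]
tcp_rot: [0.752, 0.659, -0.0, 0.001]
contact_force: [-2.6, 0.3, 5.6]
opening: 0.619
time: 4.05
eef_pos: [0.43, -0.2696, 0.1314]
tcp_rot: [0.752, 0.659, 0.0, 0.001]
contact_force: [0.1, 0.6, -3.4]
opening: 0.622
```

View pics/g2.png

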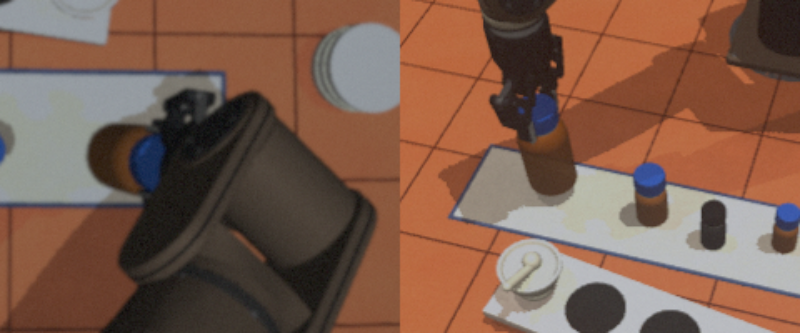

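```bash
python3 -m jog '{"travel":[[0,0,25],[0,0,35],[0,0,35],[5,10,10],[10,20,0]],"dr":[[0,0,0],[0,0,0],[0,0,0],[0,0,0],[0,0,0]],"jaw":[255,255,255,255,255]}'
python3 -m jog '{"travel":[[16,30,0],[16,30,0],[16,30,0],[16,30,0],[16,30,0]],"dr":[[0,0,0],[0,0,0],[0,0,0],[0,0,0],[0,0,0]],"jaw":[255,255,255,255,255]}'
python3 -m jog '{"travel":[[16,30,0],[16,30,0],[16,30,0],[16,30,0],[16,30,0]],"dr":[[0,0,0],[0,0,0],[0,0,0],[0,0,0],[0,0,0]],"jaw":[255,255,255,255,255]}'
python3 -m jog '{"travel":[[16,30,0],[16,30,0],[16,30,0],[10,17,0],[5,8,0]],"dr":[[0,0,0],[0,0,0],[0,0,0],[0,0,0],[0,0,0]],"jaw":[255,255,255,255,255]}'
python3 -m jog '{"travel":[[0,0,-25],[0,0,-25],[0,0,-10],[0,0,0],[0,0,0]],"dr":[[0,0,0],[0,0,0],[0,0,0],[0,0,0],[0,0,0]],"jaw":[255,255,255,255,255]}'
python3 - <<'E'
from h import *
t=read_camera("top")[80:280,100:340]; s=read_camera("scene")[200:400,260:500]
cv2.imwrite("pics/p1.png",cv2.resize(np.hstack([t,s])[:,:,::-1],(800,333)))
E
```

```text
time: 4.57
eef_pos: [0.4461, -0.2413, 0.2395]
tcp_rot: [0.753, 0.658, 0.0, 0.004]
contact_force: [-0.8, 0.6, -3.2]
opening: 0.621
time: 4.98
eef_pos: [0.5244, -0.0866, 0.2336]
tcp_rot: [0.752, 0.659, -0.0, -0.001]
contact_force: [0.0, 1.0, -3.6]
opening: 0.619
time: 5.4
eef_pos: [0.6042, 0.0634, 0.2332]
tcp_rot: [0.752, 0.659, -0.001, -0.001]
contact_force: [-0.1, 0.6, -2.5]
opening: 0.62
time: 5.82
eef_pos: [0.6672, 0.1794, 0.2327]
tcp_rot: [0.751, 0.66, -0.001, -0.001]
contact_force: [-0.5, -0.2, -3.1]
opening: 0.622
time: 6.23
eef_pos: [0.6667, 0.1754, 0.1741]
tcp_rot: [0.752, 0.659, -0.001, -0.001]
contact_force: [-0.3, 0.2, -1.8]
opening: 0.619
```

View pics/p1.png

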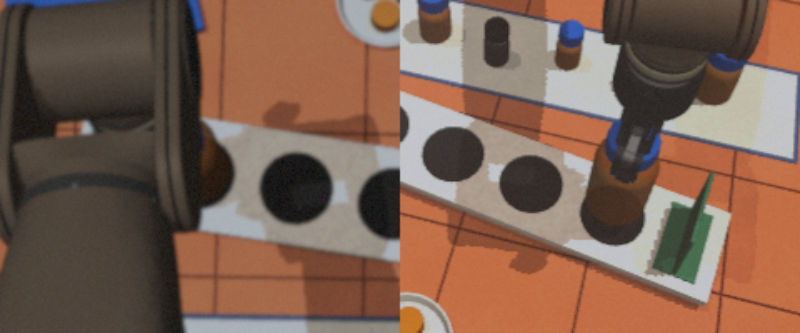

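```bash
python3 -m jog '{"travel":[[2,1,-12],[0,0,-10],[0,0,-5],[0,0,-3],[0,0,0]],"dr":[[0,0,0],[0,0,0],[0,0,0],[0,0,0],[0,0,0]],"jaw":[255,255,255,255,255]}'
python3 -m jog '{"travel":[[0,0,-2],[0,0,-1],[0,0,0]],"dr":[[0,0,0],[0,0,0],[0,0,0]],"jaw":[255,255,255]}'
```

```text
time: 6.75
eef_pos: [0.6686, 0.1767, 0.1436]
tcp_rot: [0.752, 0.659, -0.001, -0.001]
contact_force: [0.2, 0.1, -3.0]
opening: 0.623
time: 7.0
eef_pos: [0.6696, 0.1768, 0.1425]
tcp_rot: [0.752, 0.659, 0.0, 0.0]
contact_force: [-0.7, 0.1, -3.5]
opening: 0.624
```

```bash
python3 -m jog '{"travel":[[0,0,-1],[0,0,-1],[0,0,0]],"dr":[[0,0,0],[0,0,0],[0,0,0]],"jaw":[255,255,255]}'
python3 -m jog '{"travel":[[0,0,-1],[0,0,0]],"dr":[[0,0,0],[0,0,0]],"jaw":[255,255]}'
python3 -m jog '{"travel":[[0,0,-1],[0,0,0]],"dr":[[0,0,0],[0,0,0]],"jaw":[255,255]}'
```

```text
time: 7.25
eef_pos: [0.6695, 0.1768, 0.1404]
tcp_rot: [0.752, 0.659, -0.0, -0.0]
contact_force: [0.3, 0.0, -2.5]
opening: 0.625
time: 7.42
eef_pos: [0.6695, 0.1768, 0.1393]
tcp_rot: [0.752, 0.659, -0.0, -0.0]
contact_force: [-0.3, 0.4, -2.0]
opening: 0.622
time: 7.58
eef_pos: [0.6696, 0.1769, 0.1391]
tcp_rot: [0.752, 0.659, 0.0, -0.0]
contact_force: [-0.8, 0.5, -0.3]
opening: 0.619
```

```bash
python3 -m jog '{"travel":[[0,0,-1],[0,0,0],[0,0,0],[0,0,0],[0,0,0]],"dr":[[0,0,0],[0,0,0],[0,0,0],[0,0,0],[0,0,0]],"jaw":[255,90,80,50,20]}'
python3 -m jog '{"travel":[[0,0,0],[0,0,0],[0,0,20],[0,0,35],[0,0,35]],"dr":[[0,0,0],[0,0,0],[0,0,0],[0,0,0],[0,0,0]],"jaw":[0,0,0,0,0]}'
python3 -m jog '{"travel":[[-30,20,0],[-30,20,0],[-40,20,0],[-40,20,0],[-40,20,0]],"dr":[[0,0,0],[0,0,0],[0,0,0],[0,0,0],[0,0,0]],"jaw":[0,0,0,0,0]}'
python3 -m jog '{"travel":[[-20,0,0],[-20,0,0],[-13,0,0],[0,0,0]],"dr":[[0,0,0],[0,0,0],[0,0,0],[0,0,0]],"jaw":[0,0,0,0]}'
python3 - <<'E'
from h import *
t=read_camera("top"); s=read_camera("scene")
for n,im,r in (("top",t,(207,180)),("scene",s,(380,290))):
    for b in blobs(im,"blue"):
        if np.hypot(b[0]-r[0],b[1]-r[1])<60: print(n,b,onz(n,b[:2],.175))
cv2.imwrite("pics/p2.png",cv2.resize(np.hstack([t[80:280,100:340],s[200:400,260:500]])[:,:,::-1],(800,333)))
E
```

```text
time: 8.0
eef_pos: [0.6699, 0.1767, 0.1375]
tcp_rot: [0.752, 0.659, 0.0, 0.0]
contact_force: [0.9, -0.0, -0.2]
opening: 0.911
time: 8.42
eef_pos: [0.6684, 0.1766, 0.2261]
tcp_rot: [0.752, 0.659, -0.002, -0.001]
contact_force: [0.9, -0.2, 0.4]
opening: 0.998
time: 8.83
eef_pos: [0.4962, 0.2732, 0.2274]
tcp_rot: [0.752, 0.659, 0.0, 0.0]
contact_force: [0.1, 0.0, 0.6]
opening: 1.0
time: 9.17
eef_pos: [0.4426, 0.2731, 0.2275]
tcp_rot: [0.752, 0.66, -0.0, -0.0]
contact_force: [0.4, 0.6, -0.5]
opening: 0.997
top (205.4612215654666, 167.73849185025972, 930.5, (188, 151, 36, 35)) [0.66488361 0.17408642 0.175     ]
scene (397.8011111111111, 294.35222222222217, 600.0, (383, 281, 30, 28)) [0.66993462 0.17552527 0.175     ]
```

View pics/p2.png

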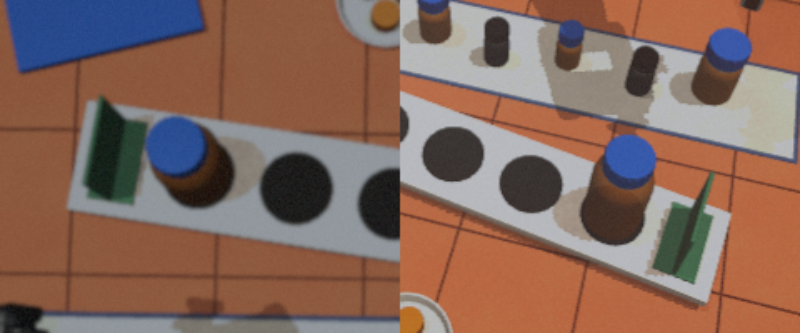

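```bash
python3 -m jog '{"travel":[[-9,3.5,-30],[0,0,-35],[0,0,-35],[0,0,0],[0,0,0]],"dr":[[0,0,0],[0,0,0],[0,0,0],[0,0,0],[0,0,0]],"jaw":[0,0,0,0,0]}'
```

```text
time: 9.68
eef_pos: [0.4353, 0.2755, 0.1257]
tcp_rot: [0.752, 0.659, -0.002, -0.001]
contact_force: [0.2, 0.1, -0.0]
opening: 1.003
```

```bash
python3 -m jog '{"travel":[[-1.5,1,-20],[0,0,-20],[0,0,-10],[0,0,-7],[0,0,0]],"dr":[[0,0,0],[0,0,0],[0,0,0],[0,0,0],[0,0,0]],"jaw":[0,0,0,0,0]}'
python3 -m jog '{"travel":[[0,0,0],[0,0,0]],"dr":[[0,0,0],[0,0,0]],"jaw":[40,60]}'
```

```text
time: 10.1
eef_pos: [0.4348, 0.2772, 0.0706]
tcp_rot: [0.752, 0.659, -0.0, 0.0]
contact_force: [-0.4, 0.6, -0.2]
opening: 1.005
time: 10.27
eef_pos: [0.4355, 0.2777, 0.072]
tcp_rot: [0.752, 0.659, 0.001, 0.0]
contact_force: [1.2, -0.6, -0.3]
opening: 0.77
```

```bash
python3 -m jog '{"travel":[[-1.5,-0.5,-2],[0,0,0],[0,0,0],[0,0,0],[0,0,0]],"dr":[[0,0,0],[0,0,0],[0,0,0],[0,0,0],[0,0,0]],"jaw":[60,70,80,100,255]}'
python3 -m jog '{"travel":[[0,0,0],[0,0,0],[0,0,0],[0,0,0],[0,0,0]],"dr":[[0,0,0],[0,0,0],[0,0,0],[0,0,0],[0,0,0]],"jaw":[255,255,255,255,255]}'
python3 -m jog '{"travel":[[0,0,5],[0,0,10],[0,0,10],[0,0,0],[0,0,0]],"dr":[[0,0,0],[0,0,0],[0,0,0],[0,0,0],[0,0,0]],"jaw":[255,255,255,255,255]}'
python3 - <<'E'
from h import *
t=read_camera("top")[230:430,60:300]; s=read_camera("scene")[150:350,330:570]
cv2.imwrite("pics/g3.png",cv2.resize(np.hstack([t,s])[:,:,::-1],(800,333)))
E
```

```text
time: 10.68
eef_pos: [0.4328, 0.2769, 0.069]
tcp_rot: [0.752, 0.659, 0.0, -0.0]
contact_force: [-1.2, 0.3, 4.9]
opening: 0.623
time: 11.1
eef_pos: [0.4328, 0.2769, 0.069]
tcp_rot: [0.752, 0.659, 0.0, -0.0]
contact_force: [-2.3, -0.3, 5.3]
opening: 0.625
time: 11.52
eef_pos: [0.4336, 0.277, 0.0946]
tcp_rot: [0.752, 0.659, 0.001, 0.0]
contact_force: [-0.4, 0.7, -1.4]
opening: 0.618
```

View pics/g3.png

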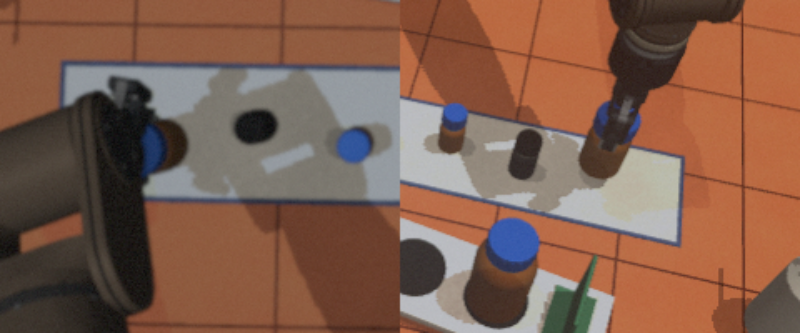

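```bash
python3 -m jog '{"travel":[[0,0,30],[0,0,35],[0,0,25],[10,-10,0],[15,-20,0]],"dr":[[0,0,0],[0,0,0],[0,0,0],[0,0,0],[0,0,0]],"jaw":[255,255,255,255,255]}'
python3 -m jog '{"travel":[[20,-20,0],[20,-20,0],[20,-20,0],[20,-20,0],[20,-20,0]],"dr":[[0,0,0],[0,0,0],[0,0,0],[0,0,0],[0,0,0]],"jaw":[255,255,255,255,255]}'
python3 -m jog '{"travel":[[25,-20,0],[25,-20,0],[25,-20,0],[15,-10,0],[6,-4,0]],"dr":[[0,0,0],[0,0,0],[0,0,0],[0,0,0],[0,0,0]],"jaw":[255,255,255,255,255]}'
python3 -m jog '{"travel":[[0,0,-25],[0,0,-20],[0,0,-10],[0,0,0],[0,0,0]],"dr":[[0,0,0],[0,0,0],[0,0,0],[0,0,0],[0,0,0]],"jaw":[255,255,255,255,255]}'
```

```text
time: 12.03
eef_pos: [0.4583, 0.2481, 0.1857]
tcp_rot: [0.751, 0.66, 0.002, 0.001]
contact_force: [1.0, 0.2, -2.1]
opening: 0.622
time: 12.45
eef_pos: [0.5581, 0.1456, 0.1826]
tcp_rot: [0.752, 0.659, -0.001, -0.0]
contact_force: [-0.2, 1.1, -1.3]
opening: 0.626
time: 12.87
eef_pos: [0.6553, 0.0705, 0.1823]
tcp_rot: [0.753, 0.658, -0.0, -0.0]
contact_force: [-0.6, -1.1, -1.1]
opening: 0.624
time: 13.28
eef_pos: [0.6528, 0.0733, 0.1277]
tcp_rot: [0.752, 0.659, -0.001, -0.001]
contact_force: [-0.2, 0.8, -0.4]
opening: 0.619
```

```bash
python3 -m jog '{"travel":[[1.5,0,-10],[0,0,-6],[0,0,-4],[0,0,-2],[0,0,0]],"dr":[[0,0,0],[0,0,0],[0,0,0],[0,0,0],[0,0,0]],"jaw":[255,255,255,255,255]}'
python3 -m jog '{"travel":[[0,0,-1],[0,0,-1],[0,0,0]],"dr":[[0,0,0],[0,0,0],[0,0,0]],"jaw":[255,255,255]}'
python3 -m jog '{"travel":[[0,0,-1],[0,0,0]],"dr":[[0,0,0],[0,0,0]],"jaw":[255,255]}'
```

```text
time: 13.7
eef_pos: [0.6548, 0.0728, 0.1058]
tcp_rot: [0.752, 0.659, -0.0, -0.0]
contact_force: [0.9, 0.1, -1.0]
opening: 0.619
time: 13.95
eef_pos: [0.6553, 0.0727, 0.1046]
tcp_rot: [0.752, 0.659, 0.0, 0.0]
contact_force: [-0.4, 0.5, -0.9]
opening: 0.621
time: 14.12
eef_pos: [0.6552, 0.0727, 0.1034]
tcp_rot: [0.752, 0.659, 0.0, 0.0]
contact_force: [-0.4, 0.8, -1.6]
opening: 0.622
```

```bash
python3 -m jog '{"travel":[[0,0,-1],[0,0,0]],"dr":[[0,0,0],[0,0,0]],"jaw":[255,255]}'
python3 -m jog '{"travel":[[0,0,-1],[0,0,0]],"dr":[[0,0,0],[0,0,0]],"jaw":[255,255]}'
python3 -m jog '{"travel":[[0,0,-1],[0,0,0]],"dr":[[0,0,0],[0,0,0]],"jaw":[255,255]}'
```

```text
time: 14.28
eef_pos: [0.6552, 0.0727, 0.1023]
tcp_rot: [0.752, 0.659, -0.0, -0.0]
contact_force: [-0.5, -0.3, -1.6]
opening: 0.622
time: 14.45
eef_pos: [0.6551, 0.0727, 0.1012]
tcp_rot: [0.752, 0.659, -0.0, -0.0]
contact_force: [0.5, -0.0, -1.5]
opening: 0.623
time: 14.62
eef_pos: [0.6553, 0.0728, 0.1011]
tcp_rot: [0.752, 0.659, -0.0, -0.0]
contact_force: [-1.6, 0.1, 2.8]
opening: 0.621
```

```bash
python3 -m jog '{"travel":[[0,0,0],[0,0,0],[0,0,0],[0,0,0],[0,0,0]],"dr":[[0,0,0],[0,0,0],[0,0,0],[0,0,0],[0,0,0]],"jaw":[90,80,50,20,0]}'
python3 -m jog '{"travel":[[0,0,0],[0,0,20],[0,0,35],[0,0,35],[0,0,0]],"dr":[[0,0,0],[0,0,0],[0,0,0],[0,0,0],[0,0,0]],"jaw":[0,0,0,0,0]}'
python3 -m jog '{"travel":[[-25,-20,0],[-25,-20,0],[-25,-20,0],[-25,-20,0],[-25,-20,0]],"dr":[[0,0,0],[0,0,0],[0,0,0],[0,0,0],[0,0,0]],"jaw":[0,0,0,0,0]}'
python3 -m jog '{"travel":[[-25,-25,0],[-25,-25,0],[-25,-25,0],[-16,-14,0],[0,0,0]],"dr":[[0,0,0],[0,0,0],[0,0,0],[0,0,0],[0,0,0]],"jaw":[0,0,0,0,0]}'
python3 - <<'E'
from h import *
t=read_camera("top"); s=read_camera("scene")
for n,im in (("top",t),("scene",s)):
    for b in blobs(im,"blue"):
        if b[2]<1200: print(n,np.round(b[:3],1),onz(n,b[:2],.137),onz(n,b[:2],.175),onz(n,b[:2],.091),onz(n,b[:2],.074))
cv2.imwrite("pics/p3.png",cv2.resize(np.hstack([t[80:380,140:440],s[130:430,190:490]])[:,:,::-1],(800,400)))
E
```

```text
time: 15.03
eef_pos: [0.6553, 0.0727, 0.1004]
tcp_rot: [0.752, 0.659, 0.0, 0.0]
contact_force: [0.3, -0.5, 0.5]
opening: 0.997
time: 15.45
eef_pos: [0.6597, 0.0726, 0.2]
tcp_rot: [0.752, 0.659, 0.006, 0.005]
contact_force: [1.3, -0.4, 2.0]
opening: 0.999
time: 15.87
eef_pos: [0.5291, -0.0279, 0.1904]
tcp_rot: [0.752, 0.659, 0.0, 0.0]
contact_force: [0.3, -0.8, 0.9]
opening: 1.001
time: 16.28
eef_pos: [0.437, -0.1182, 0.1904]
tcp_rot: [0.753, 0.658, -0.001, 0.0]
contact_force: [-0.1, -0.1, -0.4]
opening: 0.998
top [272.2 317.1 258. ] [0.44156793 0.07114309 0.137     ] [0.44379479 0.06885603 0.175     ] [0.43887225 0.07391165 0.091     ] [0.43787602 0.07493481 0.074     ]
top [383.1 316.3 173. ] [ 0.4450909 -0.0999881  0.137    ] [ 0.44716045 -0.09463358  0.175     ] [ 0.44258565 -0.10646989  0.091     ] [ 0.4416598  -0.10886534  0.074     ]
top [273.5 182.1 855. ] [0.65172837 0.07355572 0.137     ] [0.64457085 0.07116092 0.175     ] [0.66039273 0.07645469 0.091     ] [0.66359478 0.07752605 0.074     ]
top [205.5 167.8 932. ] [0.67290792 0.18127352 0.137     ] [0.66480466 0.17406875 0.
[... 411 characters left out ...]
 0.074     ]
scene [341.6 285.7 512. ] [0.6572821  0.07447557 0.137     ] [0.67889414 0.0772034  0.175     ] [0.63112015 0.07117347 0.091     ] [0.62145161 0.06995312 0.074     ]
scene [362.7 217.6 102. ] [0.49010676 0.07999181 0.137     ] [0.52024454 0.08243832 0.175     ] [0.45362418 0.07703025 0.091     ] [0.44014148 0.07593577 0.074     ]
scene [279.2 194.9 187. ] [ 0.47737326 -0.1027766   0.137     ] [ 0.50816044 -0.09100912  0.175     ] [ 0.44010457 -0.11702144  0.091     ] [ 0.42633136 -0.12228584  0.074     ]
scene [501.4  35.3  81. ] [-0.2718513   0.33328013  0.137     ] [-0.20285454  0.32280923  0.175     ] [-0.35537368  0.34595544  0.091     ] [-0.38624065  0.35063979  0.074     ]
```

View pics/p3.png

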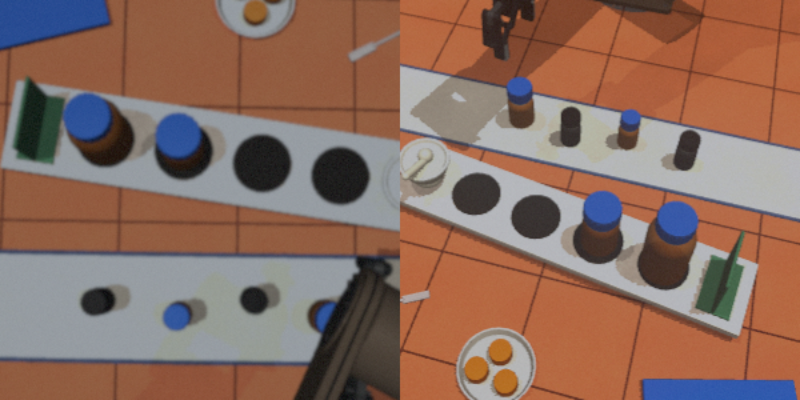

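```bash
python3 -m jog '{"travel":[[2,1,-30],[0,0,-30],[0,0,-30],[0,0,0],[0,0,0]],"dr":[[0,0,0],[0,0,0],[0,0,0],[0,0,0],[0,0,0]],"jaw":[0,0,0,0,0]}'
python3 -m jog '{"travel":[[0,0,-20],[0,0,-15],[0,0,-7],[0,0,0],[0,0,0]],"dr":[[0,0,0],[0,0,0],[0,0,0],[0,0,0],[0,0,0]],"jaw":[0,0,30,60,70]}'
```

```text
time: 16.8
eef_pos: [0.4407, -0.1141, 0.0992]
tcp_rot: [0.752, 0.659, -0.001, -0.002]
contact_force: [0.8, -1.1, 0.4]
opening: 0.994
time: 17.22
eef_pos: [0.4424, -0.1156, 0.0599]
tcp_rot: [0.752, 0.659, 0.0, 0.001]
contact_force: [0.6, -0.4, -0.1]
opening: 0.728
```

```bash
python3 -m jog '{"travel":[[-3,-1,-4],[0,0,0],[0,0,0],[0,0,0],[0,0,0]],"dr":[[0,0,0],[0,0,0],[0,0,0],[0,0,0],[0,0,0]],"jaw":[75,75,80,90,100]}'
python3 -m jog '{"travel":[[0,0,0],[0,0,0],[0,0,0],[0,0,0],[0,0,0]],"dr":[[0,0,0],[0,0,0],[0,0,0],[0,0,0],[0,0,0]],"jaw":[110,120,130,255,255]}' 30
python3 -m jog '{"travel":[[0,0,0],[0,0,5],[0,0,10],[0,0,10],[0,0,0]],"dr":[[0,0,0],[0,0,0],[0,0,0],[0,0,0],[0,0,0]],"jaw":[255,255,255,255,255]}'
python3 - <<'E'
from h import *
t=read_camera("top")[230:430,260:500]; s=read_camera("scene")[100:300,170:410]
cv2.imwrite("pics/g4.png",cv2.resize(np.hstack([t,s])[:,:,::-1],(800,333)))
E
```

```text
time: 17.63
eef_pos: [0.4385, -0.1164, 0.0548]
tcp_rot: [0.752, 0.659, 0.0, 0.0]
contact_force: [1.1, -0.6, 0.4]
opening: 0.609
time: 18.05
eef_pos: [0.4382, -0.1163, 0.0546]
tcp_rot: [0.752, 0.659, -0.0, -0.0]
contact_force: [-1.7, 0.6, 2.5]
opening: 0.496
time: 18.47
eef_pos: [0.44, -0.1171, 0.0821]
tcp_rot: [0.752, 0.659, 0.001, 0.002]
contact_force: [0.9, -0.7, -0.3]
opening: 0.496
```

View pics/g4.png

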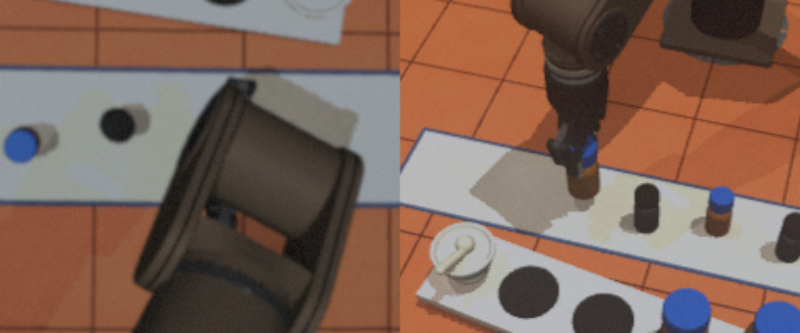

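```bash
python3 -m jog '{"travel":[[0,0,30],[0,0,30],[0,0,15],[10,5,0],[20,9,0]],"dr":[[0,0,0],[0,0,0],[0,0,0],[0,0,0],[0,0,0]],"jaw":[255,255,255,255,255]}'
python3 -m jog '{"travel":[[25,11,0],[25,11,0],[25,11,0],[25,11,0],[25,11,0]],"dr":[[0,0,0],[0,0,0],[0,0,0],[0,0,0],[0,0,0]],"jaw":[255,255,255,255,255]}'
python3 -m jog '{"travel":[[25,10,0],[15,6,0],[5,2,0],[0,0,0],[0,0,-20]],"dr":[[0,0,0],[0,0,0],[0,0,0],[0,0,0],[0,0,0]],"jaw":[255,255,255,255,255]}'
python3 -m jog '{"travel":[[0,0,-20],[0,0,-5],[0,0,0],[0,0,0]],"dr":[[0,0,0],[0,0,0],[0,0,0],[0,0,0]],"jaw":[255,255,255,255]}'
```

```text
time: 18.98
eef_pos: [0.4683, -0.1025, 0.1549]
tcp_rot: [0.753, 0.658, 0.0, 0.001]
contact_force: [0.0, -0.3, -0.7]
opening: 0.493
time: 19.4
eef_pos: [0.5939, -0.0458, 0.152]
tcp_rot: [0.752, 0.659, -0.001, -0.001]
contact_force: [0.3, -0.4, -0.8]
opening: 0.495
time: 19.82
eef_pos: [0.6404, -0.0295, 0.1374]
tcp_rot: [0.752, 0.659, 0.002, 0.003]
contact_force: [0.7, -0.3, 0.2]
opening: 0.499
time: 20.15
eef_pos: [0.6375, -0.0295, 0.1092]
tcp_rot: [0.752, 0.659, -0.0, -0.0]
contact_force: [0.8, 1.0, -0.2]
opening: 0.494
```

```bash
python3 -m jog '{"travel":[[2,-1,-8],[0,0,-6],[0,0,-3],[0,0,0],[0,0,0]],"dr":[[0,0,0],[0,0,0],[0,0,0],[0,0,0],[0,0,0]],"jaw":[255,255,255,255,255]}'
python3 -m jog '{"travel":[[0,0,-1],[0,0,-1],[0,0,0]],"dr":[[0,0,0],[0,0,0],[0,0,0]],"jaw":[255,255,255]}'
python3 -m jog '{"travel":[[0,0,-1],[0,0,0]],"dr":[[0,0,0],[0,0,0]],"jaw":[255,255]}'
```

```text
time: 20.57
eef_pos: [0.6401, -0.0303, 0.0922]
tcp_rot: [0.752, 0.659, -0.0, -0.0]
contact_force: [-0.7, -0.1, -0.5]
opening: 0.498
time: 20.82
eef_pos: [0.6403, -0.0302, 0.0905]
tcp_rot: [0.752, 0.659, 0.0, 0.0]
contact_force: [0.1, 0.6, -0.4]
opening: 0.494
time: 20.98
eef_pos: [0.6402, -0.0303, 0.0894]
tcp_rot: [0.752, 0.659, -0.0, -0.0]
contact_force: [0.2, 0.9, -0.4]
opening: 0.492
```

```bash
python3 -m jog '{"travel":[[0,0,-1],[0,0,-1],[0,0,0]],"dr":[[0,0,0],[0,0,0],[0,0,0]],"jaw":[255,255,255]}'
python3 -m jog '{"travel":[[0,0,-1],[0,0,0]],"dr":[[0,0,0],[0,0,0]],"jaw":[255,255]}'
```

```text
time: 21.23
eef_pos: [0.6401, -0.0302, 0.0871]
tcp_rot: [0.752, 0.659, -0.0, -0.0]
contact_force: [-0.2, -1.1, -1.2]
opening: 0.497
time: 21.4
eef_pos: [0.6404, -0.0303, 0.0867]
tcp_rot: [0.752, 0.659, 0.0, 0.0]
contact_force: [0.0, 0.4, 0.4]
opening: 0.493
```

```bash
python3 -m jog '{"travel":[[0,0,0],[0,0,0],[0,0,0],[0,0,0],[0,0,0]],"dr":[[0,0,0],[0,0,0],[0,0,0],[0,0,0],[0,0,0]],"jaw":[120,110,90,50,20]}'
python3 -m jog '{"travel":[[0,0,0],[0,0,0],[0,0,20],[0,0,35],[0,0,35]],"dr":[[0,0,0],[0,0,0],[0,0,0],[0,0,0],[0,0,0]],"jaw":[0,0,0,0,0]}'
python3 -m jog '{"travel":[[-25,10,0],[-25,12,0],[-25,14,0],[-25,14,0],[-25,14,0]],"dr":[[0,0,0],[0,0,0],[0,0,0],[0,0,0],[0,0,0]],"jaw":[0,0,0,0,0]}'
python3 -m jog '{"travel":[[-25,14,0],[-25,14,0],[-20,10,0],[-7,4,0],[0,0,0]],"dr":[[0,0,0],[0,0,0],[0,0,0],[0,0,0],[0,0,0]],"jaw":[0,0,0,0,0]}'
python3 - <<'E'
from h import *
t=read_camera("top"); s=read_camera("scene")
for n,im in (("top",t),("scene",s)):
    for b in blobs(im,"blue"):
        if b[2]<1200: print(n,np.round(b[:3],1),"z.123",onz(n,b[:2],.123),"z.074",onz(n,b[:2],.074))
cv2.imwrite("pics/p4.png",cv2.resize(np.hstack([t[80:380,140:440],s[130:430,190:490]])[:,:,::-1],(800,400)))
E
```

```text
time: 21.82
eef_pos: [0.6403, -0.0303, 0.0865]
tcp_rot: [0.752, 0.659, 0.0, 0.0]
contact_force: [1.2, -0.5, 0.1]
opening: 0.907
time: 22.23
eef_pos: [0.6389, -0.03, 0.1754]
tcp_rot: [0.752, 0.659, -0.001, -0.002]
contact_force: [1.2, 0.6, 0.8]
opening: 1.0
time: 22.65
eef_pos: [0.514, 0.0342, 0.1764]
tcp_rot: [0.752, 0.659, 0.0, 0.0]
contact_force: [-0.1, 0.1, 0.3]
opening: 1.003
time: 23.07
eef_pos: [0.4371, 0.0764, 0.1765]
tcp_rot: [0.752, 0.66, 0.0, 0.0]
contact_force: [0.0, 0.3, 0.3]
opening: 1.001
top [339.6 193.8 543.5] z.123 [ 0.63745746 -0.03131409  0.123     ] z.074 [ 0.6457291  -0.03421665  0.074     ]
top [273.6 182.1 857.5] z.123 [0.65438889 0.0742816  0.123     ] z.074 [0.66361965 0.07736078 0.074     ]
top [205.5 167.7 931.5] z.123 [0.67599804 0.18387586 0.123     ] z.074 [0.68645291 0.19316327 0.074     ]
scene [  5.8 331.3 269. ] z.123 [ 0.89424694 -0.47575184  0.123     ] z.074 [ 0.88218855 -0.51472097  0.074     ]
scene [397.8 294.5 593. ] z.123 [0.63999613 0.17911215 0.123     ] z.074 [0.61152615 0.18241373 0.074     ]
scene [341.7 285.8 514. ] z.123 [0.6493057 0.0735437 0.123    ] z.074 [0.62143664 0.07003096 0.074     ]
scene [289.5 270.1 291. ] z.123 [ 0.64201054 -0.03108464  0.123     ] z.074 [ 0.61367058 -0.04135102  0.074     ]
scene [362.6 217.7 105. ] z.123 [0.47930345 0.07906014 0.123     ] z.074 [0.44046094 0.07590348 0.074     ]
```

View pics/p4.png

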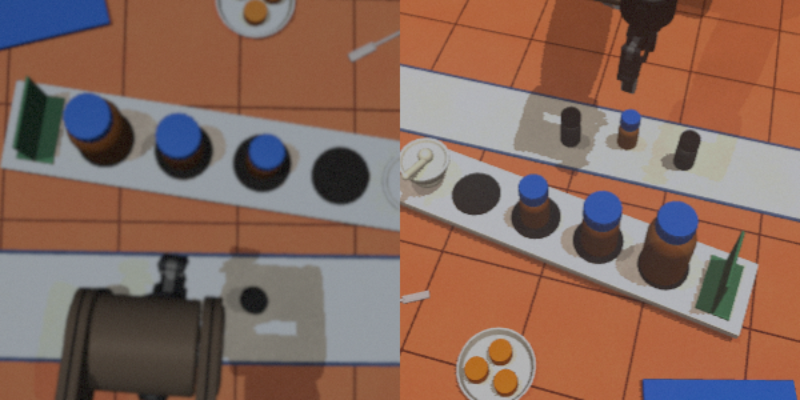

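```bash
python3 -m jog '{"travel":[[2,-1,-30],[0,0,-30],[0,0,-30],[0,0,0],[0,0,0]],"dr":[[0,0,0],[0,0,0],[0,0,0],[0,0,0],[0,0,0]],"jaw":[0,0,0,0,0]}'
python3 -m jog '{"travel":[[0,0,-20],[0,0,-15],[0,0,-8],[0,0,0],[0,0,0]],"dr":[[0,0,0],[0,0,0],[0,0,0],[0,0,0],[0,0,0]],"jaw":[0,0,30,60,90]}'
```

```text
time: 23.58
eef_pos: [0.4399, 0.0742, 0.0853]
tcp_rot: [0.752, 0.659, -0.001, -0.001]
contact_force: [1.2, 0.4, 1.0]
opening: 0.998
time: 24.0
eef_pos: [0.4416, 0.0745, 0.0447]
tcp_rot: [0.752, 0.659, 0.001, 0.001]
contact_force: [-0.6, -0.2, 0.6]
opening: 0.656
```

```bash
python3 -m jog '{"travel":[[-2.5,1,-4],[0,0,0],[0,0,0],[0,0,0],[0,0,0]],"dr":[[0,0,0],[0,0,0],[0,0,0],[0,0,0],[0,0,0]],"jaw":[95,100,110,120,130]}'
python3 -m jog '{"travel":[[0,0,0],[0,0,0],[0,0,0],[0,0,0],[0,0,0]],"dr":[[0,0,0],[0,0,0],[0,0,0],[0,0,0],[0,0,0]],"jaw":[140,150,155,255,255]}' 25
python3 -m jog '{"travel":[[0,0,0],[0,0,5],[0,0,10],[0,0,10],[0,0,0]],"dr":[[0,0,0],[0,0,0],[0,0,0],[0,0,0],[0,0,0]],"jaw":[255,255,255,255,255]}'
python3 - <<'E'
from h import *
t=read_camera("top")[230:430,180:420]; s=read_camera("scene")[120:320,240:480]
cv2.imwrite("pics/g5.png",cv2.resize(np.hstack([t,s])[:,:,::-1],(800,333)))
E
```

```text
time: 24.42
eef_pos: [0.438, 0.0758, 0.0398]
tcp_rot: [0.752, 0.659, 0.0, 0.0]
contact_force: [1.0, -1.0, -0.1]
opening: 0.488
time: 24.83
eef_pos: [0.4375, 0.0758, 0.0397]
tcp_rot: [0.752, 0.659, -0.0, -0.0]
contact_force: [-3.0, 0.7, 5.0]
opening: 0.38
time: 25.25
eef_pos: [0.4399, 0.0756, 0.0671]
tcp_rot: [0.752, 0.659, 0.002, 0.002]
contact_force: [0.9, 0.9, 0.1]
opening: 0.382
```

View pics/g5.png

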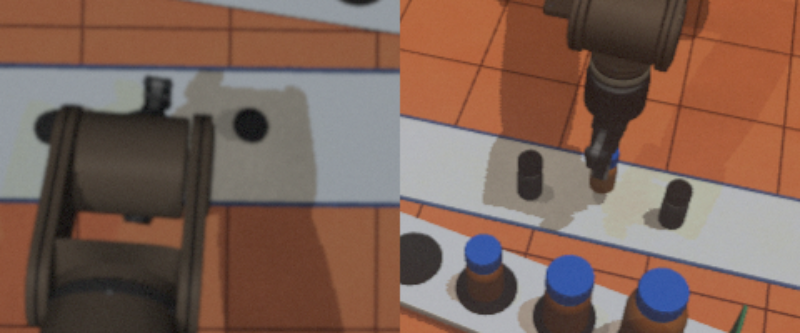

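```bash
python3 -m jog '{"travel":[[0,0,30],[0,0,35],[0,0,35],[0,0,20],[10,-10,0]],"dr":[[0,0,0],[0,0,0],[0,0,0],[0,0,0],[0,0,0]],"jaw":[255,255,255,255,255]}'
python3 -m jog '{"travel":[[20,-24,0],[20,-24,0],[20,-24,0],[20,-24,0],[20,-24,0]],"dr":[[0,0,0],[0,0,0],[0,0,0],[0,0,0],[0,0,0]],"jaw":[255,255,255,255,255]}'
python3 -m jog '{"travel":[[25,-25,0],[25,-25,0],[18,-20,0],[8,-10,0],[0,0,0]],"dr":[[0,0,0],[0,0,0],[0,0,0],[0,0,0],[0,0,0]],"jaw":[255,255,255,255,255]}'
python3 -m jog '{"travel":[[0,0,-20],[0,0,-30],[0,0,-20],[0,0,0],[0,0,0]],"dr":[[0,0,0],[0,0,0],[0,0,0],[0,0,0],[0,0,0]],"jaw":[255,255,255,255,255]}'
```

```text
time: 25.77
eef_pos: [0.45, 0.0664, 0.1897]
tcp_rot: [0.752, 0.66, 0.004, 0.003]
contact_force: [0.8, -0.1, -0.4]
opening: 0.38
time: 26.18
eef_pos: [0.548, -0.0559, 0.1825]
tcp_rot: [0.752, 0.659, -0.001, -0.001]
contact_force: [0.4, 1.6, -0.4]
opening: 0.379
time: 26.6
eef_pos: [0.6245, -0.1372, 0.1821]
tcp_rot: [0.753, 0.658, -0.001, -0.001]
contact_force: [-0.8, -0.1, -0.4]
opening: 0.379
time: 27.02
eef_pos: [0.6219, -0.1333, 0.112]
tcp_rot: [0.752, 0.659, -0.001, -0.002]
contact_force: [-0.1, 0.5, 0.6]
opening: 0.379
```

```bash
python3 -m jog '{"travel":[[2,-1,-15],[0,0,-10],[0,0,-6],[0,0,-2],[0,0,0]],"dr":[[0,0,0],[0,0,0],[0,0,0],[0,0,0],[0,0,0]],"jaw":[255,255,255,255,255]}'
python3 -m jog '{"travel":[[0,0,-1],[0,0,-1],[0,0,0]],"dr":[[0,0,0],[0,0,0],[0,0,0]],"jaw":[255,255,255]}'
python3 -m jog '{"travel":[[0,0,-1],[0,0,0]],"dr":[[0,0,0],[0,0,0]],"jaw":[255,255]}'
```

```text
time: 27.43
eef_pos: [0.6253, -0.1351, 0.0807]
tcp_rot: [0.752, 0.659, -0.0, -0.001]
contact_force: [0.8, -0.5, -0.4]
opening: 0.379
time: 27.68
eef_pos: [0.626, -0.1354, 0.0799]
tcp_rot: [0.752, 0.659, 0.0, 0.0]
contact_force: [-0.2, -0.7, -0.3]
opening: 0.381
time: 27.85
eef_pos: [0.6258, -0.1353, 0.0786]
tcp_rot: [0.752, 0.659, 0.0, 0.0]
contact_force: [0.8, 0.2, -0.8]
opening: 0.384
```

```bash
python3 -m jog '{"travel":[[-1,1,-2],[0,0,-2],[0,0,-1],[0,0,0]],"dr":[[0,0,0],[0,0,0],[0,0,0],[0,0,0]],"jaw":[255,255,255,255]}'
python3 -m jog '{"travel":[[0,0,-1],[0,0,0]],"dr":[[0,0,0],[0,0,0]],"jaw":[255,255]}'
python3 -m jog '{"travel":[[0,0,-1],[0,0,0]],"dr":[[0,0,0],[0,0,0]],"jaw":[255,255]}'
```

```text
time: 28.18
eef_pos: [0.6244, -0.1341, 0.0729]
tcp_rot: [0.752, 0.659, -0.0, -0.0]
contact_force: [0.6, -0.9, 0.0]
opening: 0.378
time: 28.35
eef_pos: [0.6247, -0.1343, 0.0722]
tcp_rot: [0.752, 0.659, -0.0, -0.0]
contact_force: [-0.5, -0.1, -0.7]
opening: 0.384
time: 28.52
eef_pos: [0.6249, -0.1344, 0.0718]
tcp_rot: [0.752, 0.659, 0.0, 0.0]
contact_force: [-0.6, -0.7, 0.9]
opening: 0.377
```

```bash
python3 -m jog '{"travel":[[0,0,-0.5],[0,0,0],[0,0,0],[0,0,0],[0,0,0]],"dr":[[0,0,0],[0,0,0],[0,0,0],[0,0,0],[0,0,0]],"jaw":[255,150,140,110,80]}'
python3 -m jog '{"travel":[[0,0,0],[0,0,0],[0,0,20],[0,0,35],[0,0,35]],"dr":[[0,0,0],[0,0,0],[0,0,0],[0,0,0],[0,0,0]],"jaw":[50,50,50,50,50]}'
python3 -m jog '{"travel":[[0,0,35],[-20,0,20],[-30,-20,0],[-30,-30,0],[-30,-30,0]],"dr":[[0,0,0],[0,0,0],[0,0,0],[0,0,0],[0,0,0]],"jaw":[50,50,50,50,50]}'
python3 -m jog '{"travel":[[-20,-40,0],[-20,-40,0],[0,-40,0],[0,-40,0],[0,0,0]],"dr":[[0,0,0],[0,0,0],[0,0,0],[0,0,0],[0,0,0]],"jaw":[50,50,50,50,50]}'
python3 - <<'E'
from h import *
t=read_camera("top"); s=read_camera("scene")
for n,im in (("top",t),("scene",s)):
    for b in blobs(im,"blue"):
        for z,P in ((.175,(.669,.177)),(.137,(.6545,.073)),(.123,(.6395,-.0307)),(.106,(.6245,-.1345))):
            q=onz(n,b[:2],z)[:2]-P
            if np.hypot(*q)<.02: print(n,z,np.round(q*1000,1))
cv2.imwrite("pics/p5.png",cv2.resize(np.hstack([t[80:380,140:480],s[130:430,150:490]])[:,:,::-1],(800,353)))
E
```

```text
time: 28.93
eef_pos: [0.6246, -0.1342, 0.0706]
tcp_rot: [0.752, 0.659, -0.0, -0.0]
contact_force: [-0.8, -0.2, -0.5]
opening: 0.681
time: 29.35
eef_pos: [0.6234, -0.1338, 0.1598]
tcp_rot: [0.752, 0.659, -0.001, -0.002]
contact_force: [0.6, 0.0, 0.4]
opening: 0.802
time: 29.77
eef_pos: [0.515, -0.2133, 0.2168]
tcp_rot: [0.751, 0.66, 0.0, 0.001]
contact_force: [0.1, -1.6, -0.3]
opening: 0.804
time: 30.18
eef_pos: [0.4774, -0.3741, 0.2161]
tcp_rot: [0.754, 0.657, -0.001, 0.002]
contact_force: [-0.0, 0.9, 0.6]
opening: 0.804
top 0.106 [-0.1  0.9]
top 0.123 [-2.2 -0.4]
top 0.137 [-2.8  0.6]
top 0.175 [-4.  -2.9]
scene 0.175 [ 1.1 -1.5]
scene 0.137 [2.8 1.6]
scene 0.123 [ 2.5 -0.4]
scene 0.106 [2.9 1.3]
```

View pics/p5.png

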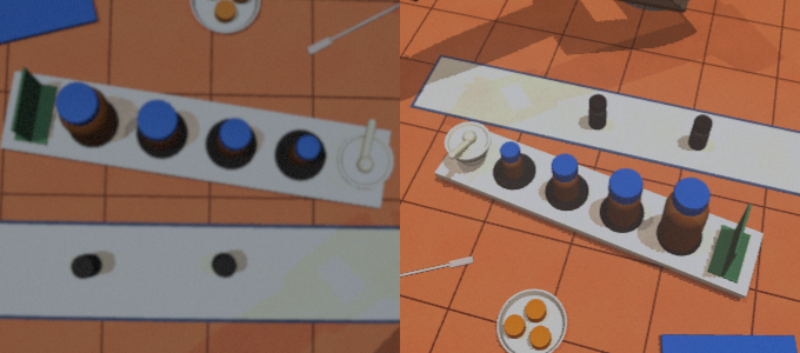

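All four bottles are standing centred on their pads in the right order. The mortar is in place and the arm is clear.

```bash
python3 -m jog '{"travel":[[0,0,0],[0,0,0]],"dr":[[0,0,0],[0,0,0]],"jaw":[50,50]}'; python3 -c "
from plant import *
print(sign_off())"
```

```text
time: 30.45
eef_pos: [0.4787, -0.3664, 0.2157]
tcp_rot: [0.752, 0.659, 0.0, -0.0]
contact_force: [0.6, 0.1, 0.7]
opening: 0.801
the job is handed in; nothing more can be done
None
```

All four bottles are on the stand in order of size, from the 250 at the green bookend through the 100 and 50 to the 25 beside the mortar. I gripped each one by its cap, lowered it the last few millimetres in small steps until the force reading changed, and then released it. I handed the job in at about 30 s; the sign-off gives no verdict.

- **Centring:** in the last pictures every cap was within about 5 mm of its pad's centre in each camera. The limit is 12 mm.
- **Camera disagreement:** the two cameras differ by 3–6 mm along x for the placed bottles, and by about 2.6 mm for the bare pads. Averaged over both cameras, the error is under 3 mm for each bottle.
- **Upright and mortar:** by eye in the last pictures, all four bottles stand upright and the mortar looks to be where it started. I did not measure tilt or the mortar's position.
- **Arm:** it was clear of everything, with no contact force beyond sensor noise.

No check failed.

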